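# Seat a photo magnet in the square hand press

### The arm

A 6-joint arm with a two-finger parallel gripper is mounted at the origin on a cart in front of the work surface, level with it; the furniture and walls round the work are solid. World frame = base frame: x ahead of the robot, y to its left, z up, the work surface at z = 0. Lengths are in m, angles in rad, forces in N, time in s.
With the tool pointing down it reaches from about 0.275 to 0.825 m from the base axis. Payload 4.9 kg.
Tool frame: the origin (TCP) lies midway between the tips of the shut fingers; the grasp point (between the pads) lies 19 mm behind it (grip_point_offset is the distance from the TCP to the grasp point, in m); z points along the fingers, y is the line along which they close (so a half turn about z gives the same grasp; the last joint's range is limited). The gripper opens to 85 mm and grips with 20 to 120 N. Pads are 22 mm wide; open, the fingers measure 114 mm over their backs; the gripper's body (76 mm by 85 mm) begins 54 mm behind the grasp point. The pads swing forward as they close: fully open they stand 13 mm farther back than shut.
Start: joints at [-1.469, 0.326, -0.193, 1.052, 0, 1.437], TCP at [0.129, -0.535, 0.195] pointing down, gripper open.
Joint ranges: [-2.65, 2.65], [-0.97, 1.79], [-1.3, 1.35], [-1.93, 2.1], [-1.47, 1.37], [-3.14, 3.14]. Speed limits (rad/s): [2.57, 2.57, 3.14, 3.14, 3.14, 3.14].

### API

Orientations are given as a rotation vector (axis times angle).
In Python, from cell import * gives the robot as it stands. Calls block until the motion is done:
- movep(position, orientation): joint-space move of the TCP to a pose.
- move_l(position, velocity=0.15, rot=None, until_force=None): straight line of the TCP; rot=None keeps the orientation; velocity is the mean speed in m/s. With until_force (N) it stops when the force on the tool has changed by that much, and returns True; else False.
- set_joints(angles): joint-space move.
- let_go() and grab(newtons=None): open the fingers fully, or close them until they stop; newtons is the grip in N (None keeps the last).
- sleep(seconds).
- ik(position, orientation): joint angles nearest the present ones, or None.
- get_state(): the state.
- grab_frame(name): name is "side" or "top" or "wrist"; returns a dict with "img" (384x512x3 uint8, red, green, blue), "fx", "fy", "cx", "cy" (pixels), "k1" (the pictures are not rectified: a ray, as slopes to the right and down, at radius r is drawn at 1 + k1 r^2 times it, then the intrinsics apply), "cam_to_world" (4x4, takes a point from camera to world coordinates); the wrist camera has in their place "T_tool_cam" (4x4, takes a point from camera to tool coordinates, whose origin is the TCP and whose axes are the flange's). Camera axes: x right, y down, z forward; pixel columns grow to the right and rows downward; lengths in m; the calibration is good to about 2 mm. A picture is of the moment at which its call begins: read the wrist's pose just before it. There is no depth.
A pose or a line that the arm cannot do raises MotionError and nothing moves.
- sign_off(): hands the job in; it is judged then, once.
Trained networks look in the newest picture that a camera, given by its name, has taken for a name from the list of things; names that differ only in an ending like _2 or _b are one class to them, and where a whole thing is asked for, a point or a joint stands for the part that bears it (a point fixed in the world has none). Each returns a list of dicts, best first, with "score" (0 to 1); they miss things now and then, are a little off and sometimes report something else, mostly with a low value. They report only what shows in the picture. A call takes as long as a camera call. They do not tell look-alikes from the thing itself.
- spot_in(camera, name): "centre" ([column, row] in pixels, amid what is visible of it).
- silhouettes(camera, name): "mask" (384x512 bool, what is visible of it) and "centre" ([column, row] in pixels, amid what is visible of it).
- tip_of(camera, name): "centre" ([column, row] in pixels: a listed point, or the origin of a listed thing).
The state is a dict: "clock": time; "q": joint angles; "joint_velocities": joint speeds; "tau": joint torques, N m; "position": TCP position; "eef_rot": TCP orientation; "contact_force": force on the tool from outside, world axes, zero at the start; "wrist_torque": the same for the moment, N m; "finger_gap": opening from 0.0 (shut) to 1.0 (fully open); "grasp_force": force on a finger pad.
Only numpy, scipy, OpenCV 4.12 (cv2) and the standard library are available. Lean on these libraries where they do the work, as an engineer would, in place of code of your own. Each camera call takes 0.05 s, during which the arm holds its last target. There are 200 camera calls.

### The job

Take the hand punch from its wooden stand and use it to press the sprung plate in the square metal press straight down, square in the well, until the plate bottoms out level; then keep leaning on it with about 16 N (at least 12) for two seconds, never pressing with more than 24 N. Then put the punch back standing fully down in its stand, and leave everything else on the desk where it is.

Things in the scene. Friction and masses are not known exactly. Their poses are not given: they have to be found in the camera images.
- punch_centre (a point): Centre (half-way up) of the loose hand punch, about 0.4 kg, 82 mm tall: a flat square metal foot 68 x 68 mm and 22 mm high, and above it on the same axis a square wooden handle 32 x 32 mm from 22 to 82 mm above the underside, its sides parallel to the foot's. The underside lies 41 mm below this point. z points up along the handle, x and y square to the faces; any quarter turn serves. At the start it stands in the stand.
- press: Fixed square metal press, 104 x 104 mm (rubber foot 110 mm), its top 40 mm above its underside, with a square well 77 x 77 mm open at the top. Origin: centre of the underside, on the desk; x and y square to the walls.
- plate: Loose steel plate 74 x 74 x 8 mm with a pale paper square on it, lying flat in the well of the press on four sprung pins. Origin: centre of its underside, z up. At rest its upper face is 6 mm below the top of the press. Pressed down it yields against about 2 N, rising to at most 7 N, and bottoms out on stiff rubber stops (about 7 N for each further mm) after 8 to 16 mm; how far is different each time and cannot be seen. It tips if pressed off-centre or askew.
- stand: Fixed wooden stand 98 x 98 mm, 13 mm high, with a square recess 78 x 78 mm whose floor lies 6 mm above its underside (7 mm deep). Origin: centre of the underside, on the desk; x and y square to its sides.
- mouse: Computer mouse, bystander, 112 x 62 x 39 mm. Origin: centre of the underside.
- tape_roll: Roll of tape lying flat between press and stand (another lies far left on the desk), bystander, 104 x 102 x 25 mm. Origin: centre of the underside.
- mug: Mug, bystander, 82 x 117 x 91 mm. Origin: centre of the underside.
- stapler: Stapler lying left of the press and stand (another lies by the organiser), bystander, 37 x 132 x 48 mm. Origin: centre of the underside.
- eraser: Eraser, bystander, 20 x 43 x 13 mm. Origin: centre of the underside.
Things that resemble listed ones, but are neither listed nor needed, are in the scene too. Several things have the shape of the plate; the one meant has the colours described above.

How it is judged:
By the outcome, as a careful person would: the job done as asked, in the order asked, and still so for the second after the job is handed in, with the robot touching nothing.
It also fails if it takes over 64 s, if anything falls off the work surface, if the arm or the gripper's body presses on something with over 40 N, if the wrist force passes 120 N, or if a joint passes its speed limit or range.

## Working session

There is one attempt and no reset: what is moved stays moved. The work goes in short steps, each a Python script; the robot and the scene stay as the last script left them, time stands still between calls to the robot, and variables do not carry over. Pictures are saved under pics/ and viewed, at most 10 in all, crops included, and the job is handed in when it is done.

```bash
mkdir -p pics; ls; cat > h.py <<'E'
from cell import *
import numpy as np, cv2
def ray(f,px,T):
    u=np.array([(px[0]-f["cx"])/f["fx"],(px[1]-f["cy"])/f["fy"]])
    v=u.copy()
    for _ in range(20): v=u/(1+f["k1"]*(v@v))
    return T[:3,3],T[:3,:3]@np.array([v[0],v[1],1])
def onz(f,px,z,T=None):
    T=f["cam_to_world"] if T is None else T
    T=np.array(T)
    o,d=ray(f,px,T); return o+d*(z-o[2])/d[2]
def wristT(f,s):
    T=np.eye(4);T[:3,:3]=cv2.Rodrigues(np.array(s["eef_rot"],float))[0];T[:3,3]=s["position"]
    return T@np.array(f["T_tool_cam"])
def save(n,img,s=1):
    cv2.imwrite("pics/"+n,cv2.resize(img[:,:,::-1],None,fx=s,fy=s,interpolation=cv2.INTER_CUBIC))
E
python3 - <<'E'
from h import *
np.set_printoptions(precision=3,suppress=True)
f={c:grab_frame(c) for c in("top","side")}
for c in f:
    save(c+"0.png",f[c]["img"],1.5)
    for n,z in(("punch_centre",.047),("press",0),("stand",0),("plate",.026),("tape_roll",0)):
        for r in tip_of(c,n)[:3]: print(c,n,round(r["score"],2),np.round(r["centre"],1),onz(f[c],r["centre"],z))
    for n in("press","stand"):
        for r in silhouettes(c,n)[:2]: print(c,n,r["score"],np.array(r["centre"]),r["mask"].sum())
E
```

```text
pics
top punch_centre 0.97 [351.5 201. ] [0.51  0.055 0.047]
top press 0.68 [233.3 207.1] [0.498 0.325 0.   ]
top stand 0.73 [343.3 209. ] [0.497 0.065 0.   ]
top plate 0.95 [161.6 169.9] [0.581 0.494 0.026]
top plate 0.76 [237.8 206. ] [0.498 0.313 0.026]
top tape_roll 0.76 [293.2 170.6] [0.588 0.183 0.   ]
top press 0.92 [240.  220.8] 1214
top stand 0.81 [347.4 222.9] 813
side punch_centre 0.8 [272.9 146.2] [0.498 0.073 0.047]
side punch_centre 0.33 [233.4 187. ] [0.562 0.254 0.047]
side press 0.59 [257.1 224.4] [0.497 0.318 0.   ]
side press 0.21 [257.1 214.7] [0.503 0.286 0.   ]
side stand 0.69 [275.3 158.8] [0.493 0.06  0.   ]
side stand 0.38 [181.2 167.3] [0.726 0.135 0.   ]
side plate 0.9 [192.9 275.5] [0.589 0.51  0.026]
side plate 0.59 [255.5 213.3] [0.502 0.311 0.026]
side plate 0.54 [274.1 159. ] [0.491 0.099 0.026]
side tape_roll 0.63 [234.1 186.5] [0.575 0.192 0.   ]
side press 0.96 [257.7 228. ] 1495
side press 0.72 [275.2 164. ] 432
side stand 0.68 [280.  166.6] 490
```

View pics/top0.png

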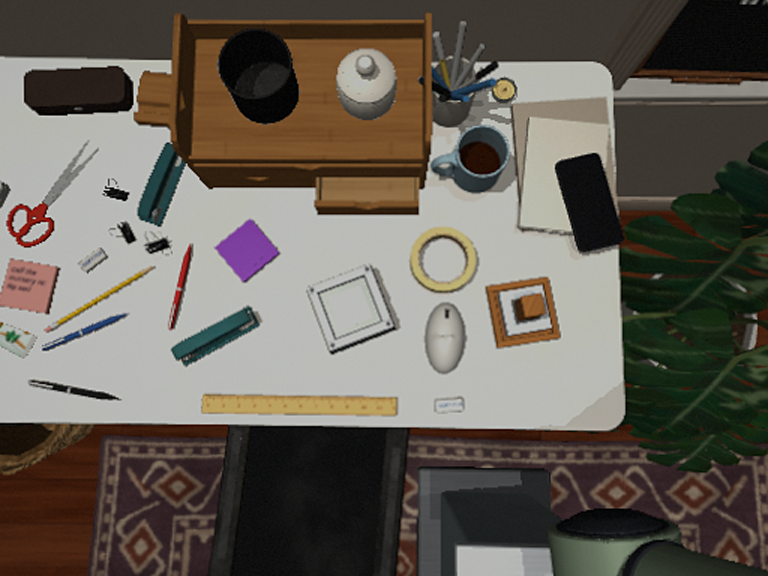

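View pics/side0.png

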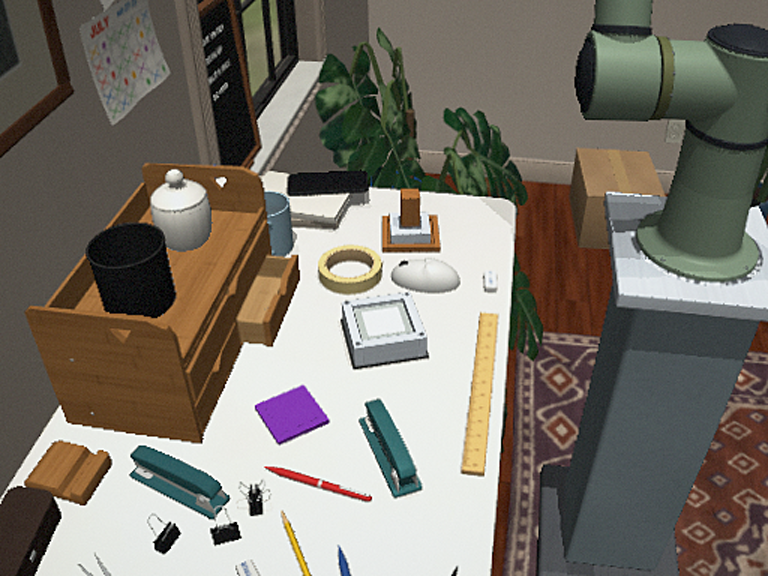

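The top view shows the press at about (352,308) in the enlarged picture. The stand, with the punch in it, is at (523,312). The purple square at (247,250) is a decoy. Next I'll take a closer look with the wrist camera.

```bash
python3 - <<'E'
from h import *
np.set_printoptions(precision=4,suppress=True)
f=grab_frame("wrist"); print(np.array(f["T_tool_cam"]),f["fx"],f["k1"],get_state()["eef_rot"])
C=np.array(f["T_tool_cam"])
R=cv2.Rodrigues(np.array([np.pi,0,0.]))[0]
for n,x,y in(("stand",.495,.062),("press",.499,.318)):
    off=R@C[:3,3]
    # put optical axis over the target
    d=R@C[:3,2]; z=.24; h=(z+off[2]-.03)
    o=off+d*h/(-d[2])
    p=[x-o[0],y-o[1],z]
    print(n,p,ik(p,[np.pi,0,0]))
    movep(p,[np.pi,0,0]); s=get_state(); f=grab_frame("wrist")
    save("w_%s.png"%n,f["img"],1.5); T=wristT(f,s)
    np.savez("w_%s.npz"%n,T=T,img=f["img"],K=[f[k] for k in("fx","fy","cx","cy","k1")])
    for m,zz in((n,0),("punch_centre",.047),("plate",.026)):
        for r in tip_of("wrist",m)[:2]: print(m,r["score"],r["centre"],onz(f,r["centre"],zz,T))
    print(s["clock"],s["position"])
E
```

```text
[[ 0.0001 -0.96   -0.2799  0.0716]
 [ 1.      0.0001  0.      0.0003]
 [-0.     -0.2799  0.96   -0.1792]
 [ 0.      0.      0.      1.    ]] 279.80486513941116 -0.02181214090782844 [ 3.1197  0.3695 -0.0001]
stand [np.float64(0.5368640083908339), np.float64(0.06233690019509051), 0.24] [-0.021   0.2826 -0.1366  1.1516  0.      3.1206]
punch_centre 0.55 [256.2, 182.5] [0.5061 0.0567 0.047 ]
plate 0.63 [75.2, 181.1] [0.5028 0.3221 0.026 ]
3.4167 [0.537  0.0616 0.2399]
press [np.float64(0.5408640083908339), np.float64(0.31833690019509053), 0.24] [ 0.4144  0.4523  0.1122  1.2307  0.     -2.7272]
punch_centre 0.74 [440.4, 187.6] [0.5027 0.0553 0.047 ]
plate 0.76 [252.2, 182.5] [0.5043 0.319  0.026 ]
8.4167 [0.5409 0.3183 0.24  ]
```

View both.

View pics/w_stand.png

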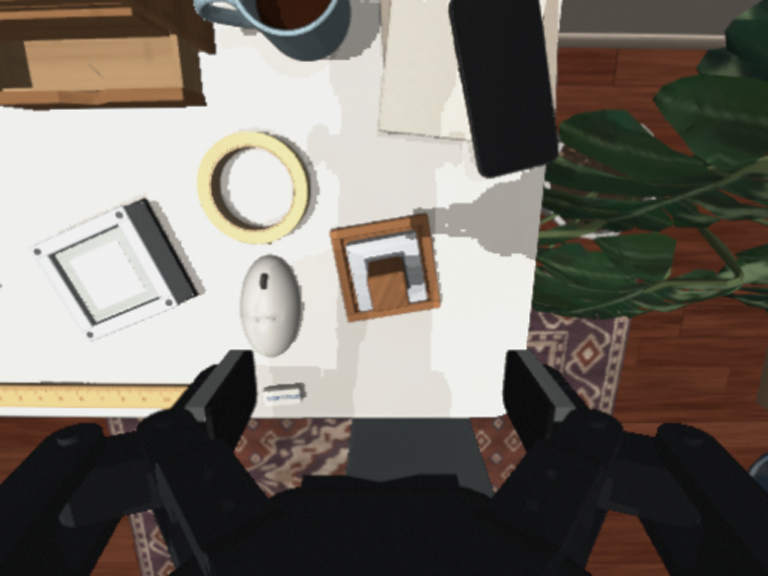

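View pics/w_press.png

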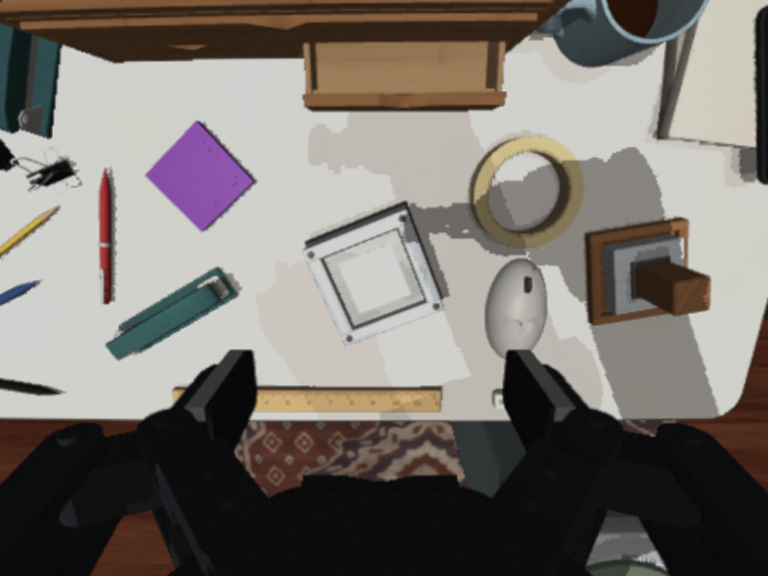

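The wrist views show the stand centred at about (385,268) and turned by about 8°, and the press at about (373,275) and turned by about 20°. I'll enlarge both to read off the corners.

```bash
python3 - <<'E'
from h import *
a=np.load("w_stand.npz")["img"][138:218,214:300]; b=np.load("w_press.npz")["img"][130:234,200:300]
A=cv2.resize(a,None,fx=4.5,fy=4.5,interpolation=cv2.INTER_CUBIC);B=cv2.resize(b,None,fx=4,fy=4,interpolation=cv2.INTER_CUBIC)
c=np.zeros((416,800,3),np.uint8);c[:A.shape[0],:A.shape[1]]=A;c[:B.shape[0],400:]=B
save("crop.png",c)
E
```

```text
(no output)
```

View pics/crop.png

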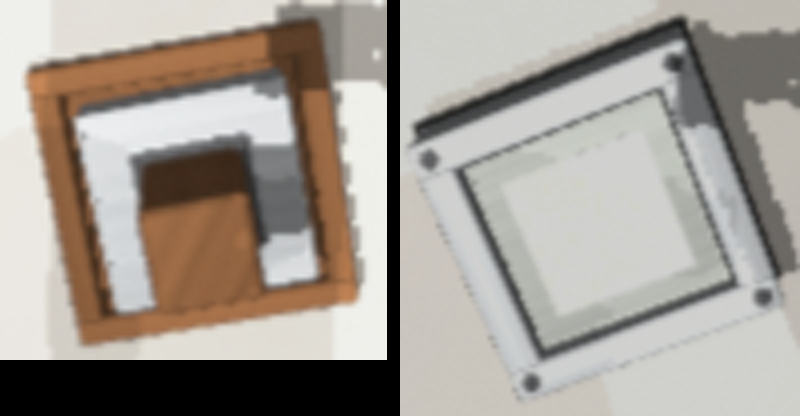

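```bash
python3 - <<'E'
from h import *
np.set_printoptions(precision=4,suppress=True)
def go(n,pts,z,conv):
    d=np.load(n);f=dict(zip(("fx","fy","cx","cy","k1"),d["K"]))
    P=np.array([onz(f,conv(p),zz,d["T"])[:2] for p,zz in zip(pts,z)])
    e=[P[(i+1)%4]-P[i] for i in range(4)]
    an=[(np.degrees(np.arctan2(v[1],v[0]))+45)%90-45 for v in e]
    print(P.mean(0),np.array([np.linalg.norm(v) for v in e]),np.array(an))
s=lambda p:((p[0]+.5)/4.5-.5+214,(p[1]+.5)/4.5-.5+138)
q=lambda p:((p[0]-400+.5)/4-.5+200,(p[1]+.5)/4-.5+130)
go("w_stand.npz",[(30,70),(318,22),(355,298),(84,342)],[0,0,.013,.013],s)
go("w_stand.npz",[(142,212),(248,194),(262,290),(158,308)],[.088]*4,s)
go("w_stand.npz",[(75,118),(285,72),(318,278),(118,313)],[.028]*4,s)
go("w_press.npz",[(460,170),(661,90),(736,286),(541,357)],[.04]*4,q)
go("w_press.npz",[(413,150),(688,45),(778,305),(523,400)],[.04]*4,q)
E
```

```text
[0.5008 0.0546] [0.0974 0.0935 0.0945 0.0941] [ 9.4161  8.6454  9.7654 10.4235]
[0.5032 0.0542] [0.0293 0.028  0.0295 0.0282] [ 9.9333  8.8534 10.3492  8.6178]
[0.5023 0.0541] [0.0676 0.0692 0.0669 0.0668] [12.4455 10.3179 10.4564 10.9304]
[0.5019 0.3227] [0.075  0.0759 0.0755 0.0751] [21.8979 21.4326 21.2854 21.0025]
[0.5014 0.3224] [0.1012 0.0992 0.1    0.101 ] [20.9148 20.1472 21.9242 20.8595]
```

Two readings agree well. I'll take one look at each from the half-turned tool, which is also the grasping attitude, so the camera bias cancels.

```bash
python3 - <<'E'
from h import *
np.set_printoptions(precision=4,suppress=True)
rv=[0,np.pi,0.]; R=cv2.Rodrigues(np.array(rv))[0]
C=np.array(grab_frame("wrist")["T_tool_cam"])
cr=[]
for n,x,y,zt in(("press",.5017,.3226,.04),("stand",.502,.0544,.03)):
    off=R@C[:3,3]; d=R@C[:3,2]; z=.22; o=off+d*(z+off[2]-zt)/(-d[2])
    p=[x-o[0],y-o[1],z]
    movep(p,rv); s=get_state(); f=grab_frame("wrist"); T=wristT(f,s)
    np.savez("v_%s.npz"%n,T=T,img=f["img"],K=[f[k] for k in("fx","fy","cx","cy","k1")])
    cr.append(cv2.resize(f["img"][142:242,206:306],None,fx=4,fy=4,interpolation=cv2.INTER_CUBIC))
    print(n,s["clock"],s["position"],s["q"],s["contact_force"])
save("crop2.png",np.hstack(cr))
E
```

```text
press 11.3667 [0.4687 0.3224 0.22  ] [ 0.4728  0.3465 -0.0978  1.1265  0.      0.4726] [-0.7639 -0.4875  0.4877]
stand 12.4583 [0.4664 0.0548 0.2202] [-0.0408  0.1592 -0.3471  1.064   0.0005 -0.0414] [ 0.1998 -0.3757  0.193 ]
```

View pics/crop2.png

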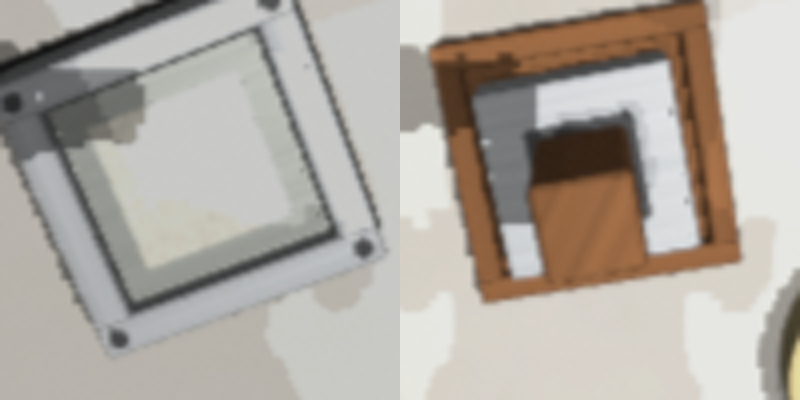

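Crop: press well corners are (46,118), (262,30), (340,233) and (131,308). The punch handle top is at (530,187) to (645,268).

```bash
python3 - <<'E'
from h import *
np.set_printoptions(precision=4,suppress=True)
def go(l,n,pts,z,conv):
    d=np.load(n);f=dict(zip(("fx","fy","cx","cy","k1"),d["K"]))
    P=np.array([onz(f,conv(p),zz,d["T"])[:2] for p,zz in zip(pts,z)])
    e=[P[(i+1)%4]-P[i] for i in range(4)]
    an=[(np.degrees(np.arctan2(v[1],v[0]))+45)%90-45 for v in e]
    print(l,P.mean(0),np.array([np.linalg.norm(v) for v in e]),np.array(an),np.mean(an))
s=lambda p:((p[0]-400+.5)/4-.5+206,(p[1]+.5)/4-.5+142)
w=lambda p:((p[0]+.5)/4-.5+206,(p[1]+.5)/4-.5+142)
q=lambda p:((p[0]-400+.5)/4-.5+200,(p[1]+.5)/4-.5+130)
go("stand","v_stand.npz",[(430,45),(704,2),(740,258),(486,300)],[0,0,.013,.013],s)
go("handle","v_stand.npz",[(530,187),(631,168),(645,268),(546,285)],[.088]*4,s)
go("foot","v_stand.npz",[(474,95),(668,57),(700,245),(511,280)],[.028]*4,s)
go("well","v_press.npz",[(46,118),(262,30),(340,233),(131,308)],[.04]*4,w)
go("screws","v_press.npz",[(12,103),(268,0),(364,247),(119,339)],[.04]*4,w)
go("screws old","w_press.npz",[(429,160),(673,62),(763,297),(531,382)],[.04]*4,q)
E
```

```text
stand [0.5003 0.055 ] [0.0992 0.0931 0.0951 0.095 ] [ 8.9549  9.042  10.0646 11.4964] 9.889485503289782
handle [0.5012 0.0545] [0.0298 0.0311 0.0299 0.0308] [11.1072  8.315  10.4316  8.1022] 9.489010830763192
foot [0.5011 0.0545] [0.0666 0.0679 0.068  0.0678] [11.2606 10.7102 11.1905  9.5529] 10.67855258598209
well [0.501  0.3241] [0.0763 0.0743 0.0763 0.0726] [22.3783 21.894  21.0391 21.8603] 21.792934540533444
screws [0.5015 0.3228] [0.0898 0.0904 0.0906 0.0905] [21.9861 22.3278 22.0612 21.8161] 22.047834301705063
screws old [0.5017 0.3229] [0.0907 0.0908 0.0904 0.0901] [21.9622 21.73   21.5173 21.9481] 21.789405203669457
```

```bash
cat >> h.py <<'E'
def rot(yaw):
    R=cv2.Rodrigues(np.array([0,0,np.radians(yaw)]))[0]@cv2.Rodrigues(np.array([0,np.pi,0.]))[0]
    from scipy.spatial.transform import Rotation
    return Rotation.from_matrix(R).as_rotvec()
def rep(t):
    s=get_state(); print(t,round(s["clock"],2),np.round(s["position"],4),"F",np.round(s["contact_force"],2),"M",np.round(s["wrist_torque"],3),"gap",round(s["finger_gap"],3),"gf",np.round(s["grasp_force"],1)); return s
E
python3 - <<'E'
from h import *
r=rot(10)
movep([.5017,.0543,.13],r); rep("above")
print(move_l([.5017,.0543,.049],.08,until_force=6)); rep("down")
grab(80); rep("grip")
print(move_l([.5017,.0543,.10],.08)); rep("up")
f=grab_frame("side"); save("held.png",f["img"][110:260,200:330],4)
E
```

```text
above 12.98 [0.501  0.0552 0.1298] F [-0.39 -0.65  0.61] M [ 0.032 -0.002  0.037] gap 0.999 gf 0.0
False
down 14.15 [0.5022 0.0543 0.0495] F [0.19 0.14 0.7 ] M [-0.033 -0.01  -0.025] gap 1.001 gf 0.0
grip 14.77 [0.5019 0.0546 0.0497] F [-1.61  1.5   7.13] M [ 0.166  0.367 -0.019] gap 0.314 gf 78.4
False
up 15.56 [0.5012 0.0543 0.0996] F [-0.52  0.33 -3.5 ] M [ 0.018 -0.016  0.045] gap 0.31 gf 79.0
```

View pics/held.png

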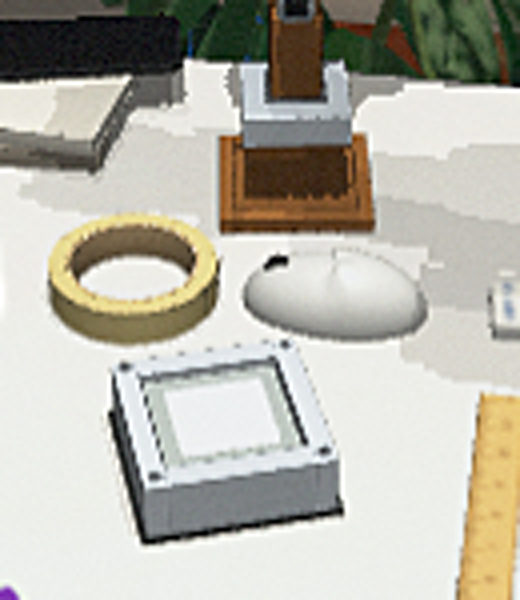

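```bash
cat >> h.py <<'E'
def meanF(n=8,dt=.03):
    a=[]
    for _ in range(n):
        s=get_state(); a.append(np.r_[s["contact_force"],s["wrist_torque"]]); sleep(dt)
    return np.mean(a,0)
E
python3 - <<'E'
from h import *
np.set_printoptions(precision=2,suppress=True)
r=rot(21.9); x,y=.5016,.3228
move_l([.5017,.0543,.13],.1)
move_l([x,y,.13],.18,rot=r)
move_l([x,y,.093],.1); sleep(.3)
t=meanF(12); np.save("tare.npy",t); rep("above"); print(t)
print(move_l([x,y,.079],.03,until_force=4)); rep("entry"); print(meanF()-t)
f=grab_frame("side"); save("entry.png",f["img"][110:260,200:330],4)
E
```

```text
above 18.92 [0.5  0.32 0.09] F [-0.41 -0.55 -2.87] M [-0.03  0.04  0.02] gap 0.309 gf 79.2
[ 0.17 -0.13 -3.47 -0.    0.    0.01]
False
entry 19.53 [0.5  0.32 0.08] F [ 0.56 -0.18 -2.75] M [0.01 0.01 0.04] gap 0.307 gf 79.2
[-0.07  0.13  0.17  0.02 -0.   -0.  ]
```

View pics/entry.png

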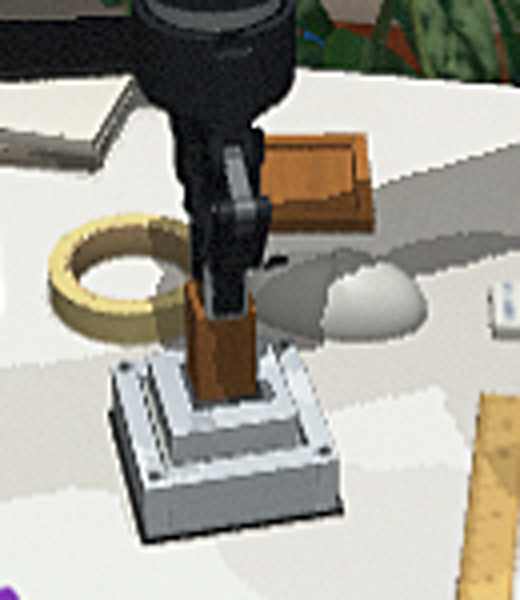

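The foot sits square and centred in the well, free of the walls. Now I'll press in force-monitored steps.

```bash
python3 - <<'E'
from h import *
np.set_printoptions(precision=2,suppress=True)
x,y=.5016,.3228; t=np.load("tare.npy"); z=.078; F=0
while F<12.5 and z>.056:
    z-=.001 if F<6 else .0005
    move_l([x,y,z],.012); d=meanF(4,.02)-t; F=d[2]
    print(round(z,4),round(get_state()["position"][2],4),d)
rep("end")
E
```

```text
0.077 0.0772 [ 0.09  0.13  1.95  0.01 -0.   -0.01]
0.076 0.0761 [ 0.3  -0.08  2.3   0.01 -0.03  0.02]
0.075 0.075 [ 0.23  0.09  2.09 -0.01 -0.01 -0.01]
0.074 0.074 [-0.19 -0.31  2.59 -0.   -0.03  0.02]
0.073 0.073 [-0.45  0.36  2.33  0.01 -0.04  0.01]
0.072 0.072 [-0.25  0.36  3.17  0.01 -0.04 -0.03]
0.071 0.071 [-0.03  0.19  3.64  0.02 -0.03 -0.  ]
0.07 0.07 [-0.35 -0.08  3.48  0.04 -0.04 -0.03]
0.069 0.0692 [-0.58  0.6   4.75  0.05 -0.04  0.01]
0.068 0.0685 [-0.45  1.08  8.09  0.13  0.04 -0.  ]
0.0675 0.0681 [-0.73  0.94  9.82  0.11  0.14 -0.03]
0.067 0.0679 [-1.38  0.48 11.94  0.06  0.25 -0.01]
0.0665 0.0677 [-1.89  0.51 13.29 -0.    0.34  0.01]
end 24.03 [0.5  0.32 0.07] F [-0.96  1.07 10.03] M [ 0.04  0.36 -0.01] gap 0.316 gf 84.1
```

```bash
python3 - <<'E'
from h import *
np.set_printoptions(precision=2,suppress=True)
x,y=.5016,.3228; t=np.load("tare.npy"); z=.0665
F=(meanF(5,.03)-t)[2]; print(F)
while F<15.6 and z>.062:
    z-=.0003; move_l([x,y,z],.012); d=meanF(4,.03)-t; F=d[2]; print(round(z,4),d)
c=get_state()["clock"]
while get_state()["clock"]-c<2.6:
    d=meanF(6,.04)-t; print("hold",d)
    if d[2]<14.6: z-=.0002; move_l([x,y,z],.012)
    elif d[2]>18: z+=.0002; move_l([x,y,z],.012)
rep("end"); print(get_state()["position"])
E
```

```text
13.42225970671365
0.0662 [-2.08 -0.06 14.44 -0.02  0.41 -0.02]
0.0659 [-2.31  0.06 15.05 -0.05  0.48 -0.02]
0.0656 [-2.96 -0.19 16.2  -0.08  0.51 -0.02]
hold [-2.34  0.13 16.27 -0.1   0.52  0.01]
hold [-2.8  -0.01 16.07 -0.09  0.53 -0.01]
hold [-2.27  0.09 15.97 -0.08  0.53  0.  ]
hold [-2.32 -0.07 16.12 -0.07  0.53 -0.  ]
hold [-2.73 -0.26 16.38 -0.1   0.54 -0.01]
hold [-2.28  0.23 16.27 -0.07  0.51 -0.  ]
hold [-2.54  0.2  15.97 -0.08  0.52  0.01]
hold [-2.51  0.16 16.23 -0.08  0.52 -0.01]
hold [-2.82  0.02 16.24 -0.08  0.52 -0.01]
hold [-2.65  0.09 16.09 -0.1   0.52 -0.  ]
hold [-2.77 -0.02 16.1  -0.07  0.51 -0.02]
end 28.1 [0.5  0.32 0.07] F [-2.49  0.41 13.43] M [0.01 0.52 0.02] gap 0.312 gf 85.0
[0.5  0.32 0.07]
```

```bash
python3 - <<'E'
from h import *
np.set_printoptions(precision=4,suppress=True)
t=np.load("tare.npy"); r=rot(21.9)
def st():
    s=get_state(); R=cv2.Rodrigues(np.array(s["eef_rot"],float))[0]
    print(np.array(s["position"]),"zaxis",R[:,2],"F",meanF(5,.03)-t)
st()
for dx in(-.0004,-.0008,-.0012):
    move_l([.5016+dx,.3228,.0656],.012); sleep(.15); st()
E
```

```text
[0.5022 0.3233 0.0673] zaxis [ 0.0017  0.0011 -1.    ] F [-2.8048 -0.1026 16.1979 -0.0738  0.5253 -0.0253]
[0.5021 0.3233 0.0673] zaxis [ 0.0022  0.0011 -1.    ] F [-1.9399 -0.4732 15.7861 -0.0969  0.3947 -0.0281]
[0.5021 0.3233 0.0673] zaxis [ 0.0029  0.0011 -1.    ] F [-1.5031  0.1682 15.1847 -0.0903  0.2148 -0.015 ]
[0.502  0.3233 0.0674] zaxis [ 0.0035  0.0011 -1.    ] F [-0.4977  0.1449 15.1601 -0.0958  0.082  -0.0026]
```

The moment falls to zero along with Fx, so the load is central and level. I'll hold a little longer in this cleaner state, then return the punch.

```bash
python3 - <<'E'
from h import *
np.set_printoptions(precision=2,suppress=True)
t=np.load("tare.npy"); x,y=.5004,.3228
move_l([x,y,.0653],.012); c=get_state()["clock"]
while get_state()["clock"]-c<2.3: d=meanF(8,.06)-t; print(d)
move_l([x,y,.072],.02); move_l([.5016,.3228,.13],.08); rep("lift")
X,Y=.5012,.0545; r=rot(10)
move_l([X,Y,.13],.18,rot=r); move_l([X,Y,.066],.08); sleep(.2); rep("over"); print(meanF(6)-t)
print(move_l([X,Y,.045],.02,until_force=4)); s=rep("down"); print(np.round(s["position"],4),meanF(6)-t)
f=grab_frame("side"); save("back.png",f["img"][110:260,200:330],4)
E
```

```text
[-0.98 -0.37 16.33 -0.12  0.15 -0.02]
[-0.87 -0.36 16.01 -0.13  0.13 -0.02]
[-0.88 -0.25 15.57 -0.14  0.11 -0.02]
[-1.12 -0.2  16.12 -0.13  0.12  0.01]
[-0.78 -0.17 16.24 -0.14  0.12 -0.01]
lift 33.91 [0.5  0.32 0.13] F [ 0.37  0.62 -4.05] M [0.02 0.04 0.03] gap 0.308 gf 79.2
over 36.7 [0.5  0.05 0.07] F [-0.46  0.27 -2.91] M [-0.01 -0.   -0.01] gap 0.304 gf 79.2
[-0.54  0.03  0.65 -0.    0.   -0.03]
True
down 37.67 [0.5  0.05 0.05] F [-1.04  0.02  4.2 ] M [ 0.03  0.05 -0.03] gap 0.306 gf 82.4
[0.5  0.05 0.05] [-0.47  0.67  8.4   0.04 -0.   -0.  ]
```

View pics/back.png

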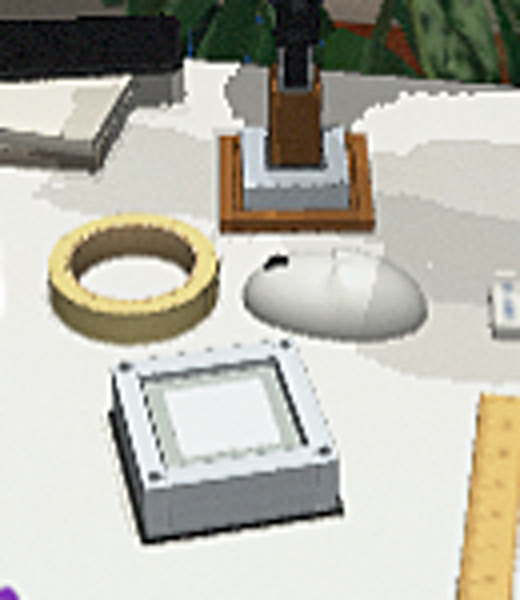

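The foot sits inside the recess and the plate has sprung back up. I'll check the height, release and retreat.

```bash
python3 - <<'E'
from h import *
np.set_printoptions(precision=4,suppress=True)
s=get_state(); z=s["position"][2]; print(z)
if z<.0515:
    let_go(); sleep(.2); rep("open")
    move_l([.5012,.0545,.16],.1); rep("up"); sleep(.3)
    f=grab_frame("side")
    for r in tip_of("side","punch_centre")[:1]: print(r["centre"])
    save("fin.png",f["img"][110:260,200:330],4)
E
```

```text
0.049739337792344185
open 38.73 [0.4997 0.0548 0.0489] F [0.67 0.   0.32] M [ 0.045 -0.023  0.047] gap 1.001 gf 0.0
up 39.99 [0.5006 0.0545 0.1593] F [0.21 0.11 0.04] M [0.004 0.006 0.031] gap 0.998 gf 0.0
[270.7, 145.8]
```

View pics/fin.png

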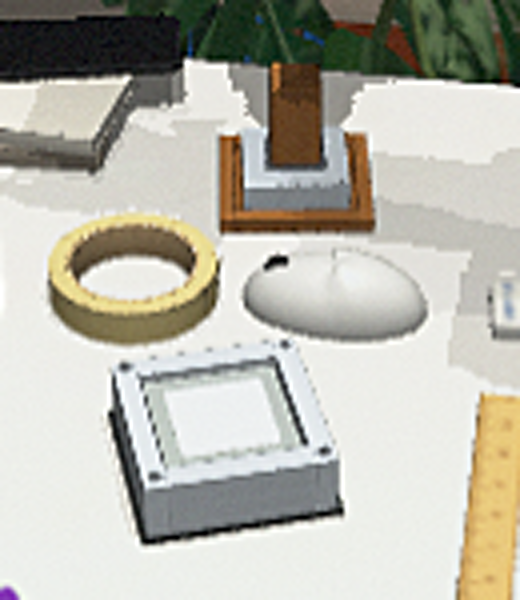

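The punch stands upright and fully down in the stand, and the neighbouring things in this view haven't moved. Signing off.

```bash
python3 -c "
from cell import *
print(sign_off())"
```

```text
the job is handed in; nothing more can be done
None
```

The plate was pressed level to its stops and held at about 16 N for over two seconds (readings never above 17 N), then the punch went back fully down in its stand and the job was handed in at about 40 s; no verdict was shown.

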